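# Load the glovebox transfer tube

## Task

The clear transfer tube already has one steel cartridge started in its mouth. Feed the two loose cartridges in behind it, one at a time: lay one on the loading rail, push it in along the rail until its end is flush with the mouth (so that it drives the one ahead deeper), and only then bring the other and push it in the same way, so that all three end up fully home and the last is flush with the mouth. Leave the knobbed plug on its cradle and everything else on the bench where it is.

Things in the scene. Friction and masses are not known exactly. Their poses are not given: they have to be found in the camera images.
- mouth (a point): centre of the tube's open end, on its axis 50 mm above the bench, in the outer face of its aluminium frame (73 mm wide, 84 tall, 8 thick). x points level along the axis into the tube, y across, z up. The tube is fixed, clear, closed on top and at the far end. Its floor is a shallow V groove that carries a cartridge exactly on the axis and runs on outside as an open loading rail.
- closed_end (a point): centre of the inside of the tube's closed end, on the axis, 215 mm from the mouth; axes as for mouth. The bore is 41 x 41 mm square. Three cartridges are 216 mm long together: with all home the last stands 1 mm proud of the mouth.
- rail_end (a point): open outer end of the loading rail, on the axis line, 140 mm from the mouth, 50 mm above the bench; axes as for mouth. A cartridge laid on the V rail centres itself. The rail is 24 mm wide, narrower than a cartridge; its edges lie 13 mm below the axis; beside it is free space down to the bench but for a foot 60 mm wide, 6 mm high near this end.
- cartridge_started: plain stainless steel cylinder, 34 mm in diameter, 72 mm long, flat ends (alike), 0.11 to 0.22 kg; origin at its centre, x along its axis (it can roll about x). It lies on the V in the mouth, partly inside the tube, its tail 11 to 56 mm outside, free to slide.
- cartridge_1: plain stainless steel cylinder, 34 mm in diameter, 72 mm long, flat ends (alike), 0.11 to 0.22 kg; origin at its centre, x along its axis (it can roll about x). It lies on one of three grey cradles, to be fed. Its axis is 45 mm above the bench.
- cartridge_2: plain stainless steel cylinder, 34 mm in diameter, 72 mm long, flat ends (alike), 0.11 to 0.22 kg; origin at its centre, x along its axis (it can roll about x). It lies on another of the three grey cradles, to be fed. Its axis is 45 mm above the bench. Either may go first.
- plug: steel blanking plug on the remaining cradle (seat_c, wherever that stands), not to be loaded: a cylinder 34 mm in diameter but only 46 mm long, with a 14 mm stem and a 30 mm disc knob on one end (76 mm long in all); origin on its axis 28 mm from the plain end, x along the axis towards the knob
- seat_a (a point): middle of grey cradle a, on the axis of the cylinder lying in it, 45 mm above the bench; x along that axis, z up. A fixed V cradle 50 mm long and 24 mm wide on a foot 64 x 50 x 6 mm, so fingers may reach down beside the cylinder
- seat_b (a point): middle of grey cradle b, on the axis of the cylinder lying in it, 45 mm above the bench; x along that axis, z up. A fixed V cradle 50 mm long and 24 mm wide on a foot 64 x 50 x 6 mm, so fingers may reach down beside the cylinder
- seat_c (a point): middle of grey cradle c, on the axis of the cylinder lying in it, 45 mm above the bench; x along that axis, z up. A fixed V cradle 50 mm long and 24 mm wide on a foot 64 x 50 x 6 mm, so fingers may reach down beside the cylinder
- beaker: bystander: clear glass beaker, 70 mm wide, 90 mm tall; origin under its centre
- reagent_bottle: bystander: amber bottle with black cap, 62 mm wide, 125 mm tall; origin under its centre
- crucible: bystander: small white ceramic bowl, 60 mm wide, 35 mm tall; origin under its centre
- dish: bystander: flat closed glass dish, 80 mm wide, 15 mm high; origin under its centre
- screwdriver: bystander: screwdriver with black handle lying on the bench; origin under its middle
- scoop: bystander: steel spatula 170 mm long lying on the bench; origin under its middle

How it is judged (in metres and radians):
On the way:
1. one of the two loose cartridges is in the tube, its tail no more than 9 mm out of the mouth, having driven the started one a full length deeper, while the other has not yet been brought onto the rail (((x of cartridge_1 in the frame of mouth above 0.027 m and y of cartridge_1 in the frame of mouth between -0.008 and 0.008 m and z of cartridge_1 in the frame of mouth between -0.008 and 0.008 m and x of cartridge_started in the frame of mouth above 0.096 m and y of cartridge_started in the frame of mouth between -0.008 and 0.008 m and z of cartridge_started in the frame of mouth between -0.008 and 0.008 m and (y of cartridge_2 in the frame of mouth above 0.035 m or y of cartridge_2 in the frame of mouth below -0.035 m or x of cartridge_2 in the frame of mouth below -0.19 m or z of cartridge_2 in the frame of mouth above 0.035 m)) or (x of cartridge_2 in the frame of mouth above 0.027 m and y of cartridge_2 in the frame of mouth between -0.008 and 0.008 m and z of cartridge_2 in the frame of mouth between -0.008 and 0.008 m and x of cartridge_started in the frame of mouth above 0.096 m and y of cartridge_started in the frame of mouth between -0.008 and 0.008 m and z of cartridge_started in the frame of mouth between -0.008 and 0.008 m and (y of cartridge_1 in the frame of mouth above 0.035 m or y of cartridge_1 in the frame of mouth below -0.035 m or x of cartridge_1 in the frame of mouth below -0.19 m or z of cartridge_1 in the frame of mouth above 0.035 m)))), for 0.2 s.
At the end, for the whole second after the job is handed in: All three cartridges lie in the tube's bore at rest, the started one within 7 mm of the closed end, the last one's tail no more than 6 mm out of the mouth; the plug lies within 20 mm of its place on its cradle (x of each of cartridge_started, cartridge_1, cartridge_2 in the frame of mouth above 0.03 m and y of cartridge_started in the frame of mouth between -0.008 and 0.008 m and z of cartridge_started in the frame of mouth between -0.008 and 0.008 m and y of cartridge_1 in the frame of mouth between -0.008 and 0.008 m and z of cartridge_1 in the frame of mouth between -0.008 and 0.008 m and y of cartridge_2 in the frame of mouth between -0.008 and 0.008 m and z of cartridge_2 in the frame of mouth between -0.008 and 0.008 m and x of cartridge_started in the frame of mouth above 0.172 m and linear speed of each of cartridge_started, cartridge_1, cartridge_2 below 0.02 m/s and distance between plug and seat_c below 0.02 m); the robot touches nothing.
It fails at once if the plug is moved more than 30 mm (distance of plug from where it was at the start of the episode above 0.03 m).
It fails at once if a bystander is moved more than 40 mm (distance of any of beaker, reagent_bottle, crucible, dish, screwdriver, scoop from where it was at the start of the episode above 0.04 m).
It also fails if it takes over 67 s, if anything falls off the work surface, if the arm or the gripper's body presses on something with over 40 N, if the wrist force passes 120 N, or if a joint passes its speed limit or range.

## Robot

A 7-joint arm with a two-finger parallel gripper is mounted at the origin on the work surface. World frame = base frame: x ahead of the robot, y to its left, z up, the work surface at z = 0. Lengths are in m, angles in degrees, forces in N, time in s.
With the tool pointing down it reaches from about 0.35 to 0.9 m from the base axis. Payload 8.1 kg.
Tool frame: the origin (TCP) lies at the very end of the fingers, on their centre line; the grasp point (between the pads) lies 19 mm behind it; z points along the fingers, y is the line along which they close (so a half turn about z gives the same grasp; the last joint's range is limited). The gripper opens to 85 mm and grips with 20 to 120 N. Pads are 22 mm wide; open, the fingers measure 114 mm over their backs; the gripper's body (76 mm by 85 mm) begins 54 mm behind the grasp point. The pads swing forward as they close: fully open they stand 13 mm farther back than shut.
Start: joints at [69.523, 24.895, 1.432, 90.138, -0.665, 64.973, -4.303], TCP at [0.158, -0.605, 0.231] pointing down, gripper open.
Joint ranges: [-149.89, 149.89], [-25.12, 119.58], [-72.63, 75.52], [4.76, 147.25], [-75.54, 255.54], [6.69, 114.76], [-157.13, 157.13]. Speed limits (degrees/s): [127.2, 127.2, 172.46, 172.46, 180, 180, 180].

## Interface

Orientations are given as a 3x3 rotation matrix whose columns are the frame's x, y, z axes.
In Python, from bench import r, eoat, kin, readout, cams, workorder gives the robot as it stands. Calls block until the motion is done:
- r.goto(position, orientation): joint-space move of the TCP to a pose.
- r.line_to(position, frame=None, velocity=0.15): straight line of the TCP; frame=None keeps the orientation; velocity is the mean speed in m/s.
- r.set_joints(angles): joint-space move.
- eoat.grip(opening, strength=None): opening from 0.0 (shut) to 1.0 (fully open); strength is the grip in N (None keeps the last); returns when the fingers have stopped.
- r.wait(seconds).
- kin.solve_ik(position, orientation): joint angles nearest the present ones, or None.
- readout.get_obs(): the state.
- cams.read_camera(name): name is "side" or "top"; returns a dict with "frame" (400x640x3 uint8, blue, green, red), "z_map" (400x640 float32, m along the optical axis (not along the pixel's ray), 0 where there is no reading), "fx", "fy", "cx", "cy" (pixels), "rvec" (rotation vector, rad) and "tvec" (3), from world to camera coordinates, as OpenCV has them. Camera axes: x right, y down, z forward; pixel columns grow to the right and rows downward; lengths in m; the calibration is good to about 2 mm. A picture is of the moment at which its call begins.
A pose or a line that the arm cannot do raises r.Unreachable and nothing moves.
- workorder.job_done(): hands the job in; it is judged then, once.
The state is a dict: "t": time; "qpos": joint angles; "joint_velocities": joint speeds; "tau": joint torques, N m; "ee_pos": TCP position; "tool_rot": TCP orientation; "force": force on the tool from outside, world axes, zero at the start; "moment": the same for the moment, N m; "opening": opening from 0.0 (shut) to 1.0 (fully open); "gripper_force": force on a finger pad.
Only numpy, scipy, OpenCV 4.12 (cv2) and the standard library are available. Lean on these libraries where they do the work, as an engineer would, in place of code of your own. Each camera call takes 0.05 s, during which the arm holds its last target. There are 200 camera calls.

## Working session

There is one attempt and no reset: what is moved stays moved. The work goes in short steps, each a Python script; the robot and the scene stay as the last script left them, time stands still between calls to the robot, and variables do not carry over. Pictures are saved under pics/ and viewed, at most 10 in all, crops included, and the job is handed in when it is done.

```bash
ls; mkdir -p pics; python3 - <<'E'
from bench import r,eoat,kin,readout,cams,workorder
import cv2,numpy as np
for n in("top","side"):
    c=cams.read_camera(n); cv2.imwrite(f"pics/{n}0.png",c["frame"]); np.savez(f"{n}0.npz",**c)
    R=cv2.Rodrigues(np.array(c["rvec"]))[0]; print(n,c["fx"],c["cx"],c["cy"],-R.T@np.array(c["tvec"]).ravel(),R[2],(c["z_map"]>0).mean())
print(readout.get_obs()["t"],readout.get_obs()["tool_rot"])
E
```

```text
pics
top 513.1017479563291 324.6275091603786 200.51934999907382 [ 0.22687098 -0.026846    1.6476233 ] [ 0.18858332 -0.00899325 -0.98201601] 0.9960625
side 397.505287149513 318.9357483154321 201.60967906622713 [0.33567272 0.75842389 0.56805174] [ 0.2116694  -0.83149045 -0.51363381] 0.995796875
0.1 [[ 9.67745149e-01  2.51930713e-01 -4.92875371e-04]
 [ 2.51931149e-01 -9.67744306e-01  1.28628193e-03]
 [-1.52923409e-04 -1.36896376e-03 -9.99999051e-01]]
```

View pics/top0.png

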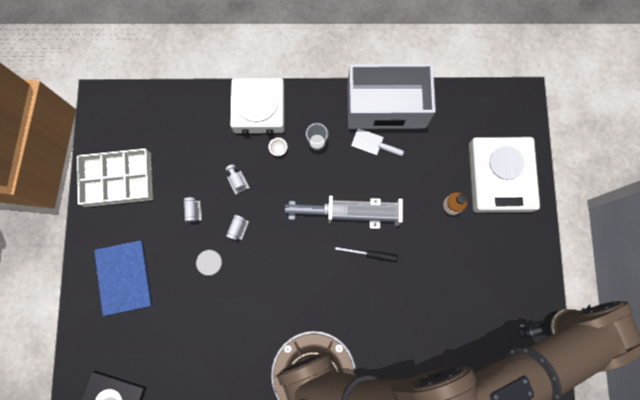

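View pics/side0.png

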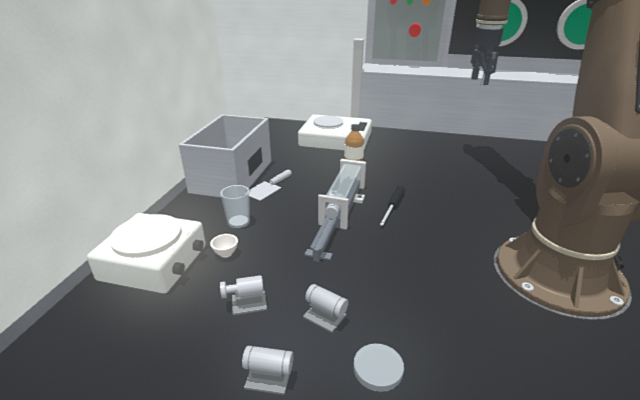

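Top view: loose cartridges at (193,209) and (237,228), the plug (knobbed) at (237,180), rail end at about (287,210), mouth frame at about (331,210), and the tube running right to (402,211). The side view agrees with this.

```bash
cat > h.py <<'E'
import cv2,numpy as np
def cloud(c):
    R=cv2.Rodrigues(np.array(c["rvec"]))[0]; v,u=np.mgrid[:400,:640]; z=c["z_map"]
    P=np.stack([(u-c["cx"])/c["fx"]*z,(v-c["cy"])/c["fy"]*z,z],-1)
    return (P-np.array(c["tvec"]).ravel())@R
E
python3 - <<'E'
import numpy as np,cv2
from h import *
t=dict(np.load("top0.npz"));s=dict(np.load("side0.npz"))
W={"top":cloud(t),"side":cloud(s)}
print("bench z",[np.median(W[k][250:260,300:320,2]) for k in W])
A=W["top"]
for n,(u,v) in dict(c1=(193,209),c2=(237,228),plug=(237,180)).items():
    p0=A[v,u]
    for k in W:
        P=W[k].reshape(-1,3); m=(np.hypot(*(P[:,:2]-p0[:2]).T)<.06)&(P[:,2]>.035)
        Q=P[m]; rect=cv2.minAreaRect(Q[:,:2].astype(np.float32)*1000)
        print(n,k,m.sum(),"rect",np.round(rect[0],1),np.round(rect[1],1),round(rect[2],1),"zmax",Q[:,2].max().round(4))
# tube
for k in W:
    P=W[k].reshape(-1,3); a=A[210,287][:2]; b=A[210,402][:2]
    m=(P[:,2]>.02)&(P[:,2]<.12)&(abs(P[:,0]-a[0])<.06)&(P[:,1]<a[1]+.04)&(P[:,1]>b[1]-.04); Q=P[m]
    print(k,"a,b",a,b)
    for y in np.arange(b[1]-.02,a[1]+.03,.01):
        q=Q[abs(Q[:,1]-y)<.005]
        if len(q): print(round(y,3),len(q),np.round([q[:,0].min(),q[:,0].max(),q[:,2].max()],3))
f=t["frame"]; cv2.imwrite("pics/crop.png",cv2.resize(f[160:250,170:330],None,fx=5,fy=5,interpolation=cv2.INTER_CUBIC))
f=t["frame"]; cv2.imwrite("pics/crop2.png",cv2.resize(f[185:235,270:410],None,fx=5.7,fy=5.7,interpolation=cv2.INTER_CUBIC))
E
```

```text
bench z [np.float64(-1.0031610379132768e-05), np.float64(0.00595495985065602)]
c1 top 254 rect [510.  386.8] [73.8 35.3] 5.1 zmax 0.0672
c1 side 1149 rect [511.4 392.4] [72.2 32.2] 5.3 zmax 0.0656
c2 top 251 rect [451.5 240.7] [34.4 71.7] 69.3 zmax 0.0727
c2 side 783 rect [453.7 247.1] [32.8 72.4] 70.6 zmax 0.065
plug top 223 rect [613.4 247.1] [77.6 33.2] 26.3 zmax 0.0705
plug side 588 rect [613.7 254.1] [73.9 29.8] 24.7 zmax 0.0654
top a,b [0.50818145 0.0791553 ] [ 0.50986946 -0.29405285]
-0.274 85 [0.459 0.531 0.092]
-0.264 80 [0.459 0.521 0.09 ]
-0.254 53 [0.472 0.52  0.082]
-0.244 57 [0.472 0.521 0.083]
-0.234 56 [0.473 0.522 0.083]
-0.224 62 [0.473 0.523 0.082]
-0.214 59 [0.474 0.524 0.081]
-0.204 58 [0.464 0.54  0.083]
-0.194 56 [0.475 0.524 0.082]
-0.184 65 [0.458 0.523 0.082]
-0.174 58 [0.476 0.525 0.08 ]
-0.164 54 [0.476 0.523 0.083]
-0.154 54 [0.476 0.523 0.084]
-0.144 61 [0.477 0.527 0.086]
-0.134 64 [0.477 0.528 0.085]
-0.124 56 [0.478 0.529 0.081]
-0.114 55 [0.478 0.528 0.081]
-0.104 55 [0.479 0.529 0.083]
-0.094 61 [0.479 0.528 0.081]
-0.084 64 [0.48  0.528 0.082]
-0.0
[... 989 characters left out ...]
.48  0.528 0.077]
-0.124 50 [0.48  0.529 0.078]
-0.114 47 [0.481 0.53  0.077]
-0.104 48 [0.482 0.529 0.077]
-0.094 37 [0.482 0.531 0.077]
-0.084 44 [0.483 0.53  0.077]
-0.074 30 [0.484 0.531 0.077]
-0.064 24 [0.492 0.544 0.084]
-0.054 336 [0.472 0.545 0.086]
-0.044 187 [0.472 0.544 0.086]
-0.034 152 [0.493 0.526 0.068]
-0.024 26 [0.496 0.522 0.039]
-0.014 26 [0.497 0.523 0.038]
-0.004 29 [0.497 0.523 0.038]
0.006 26 [0.498 0.523 0.038]
0.016 31 [0.498 0.526 0.039]
0.026 30 [0.498 0.526 0.039]
0.036 29 [0.499 0.526 0.039]
0.046 37 [0.499 0.526 0.039]
0.056 29 [0.5   0.525 0.039]
0.066 34 [0.5   0.526 0.038]
0.076 35 [0.501 0.526 0.038]
0.086 63 [0.502 0.529 0.039]
0.096 11 [0.503 0.521 0.037]
```

View pics/crop2.png

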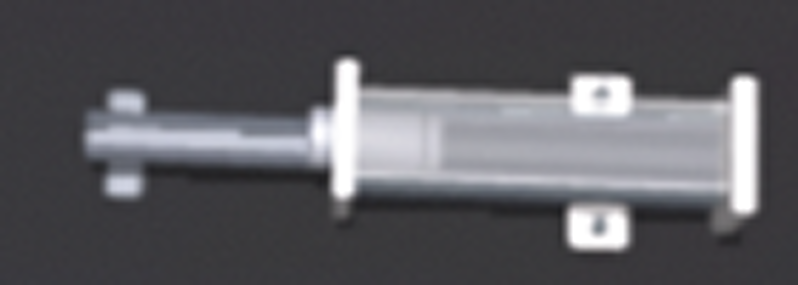

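View pics/crop.png

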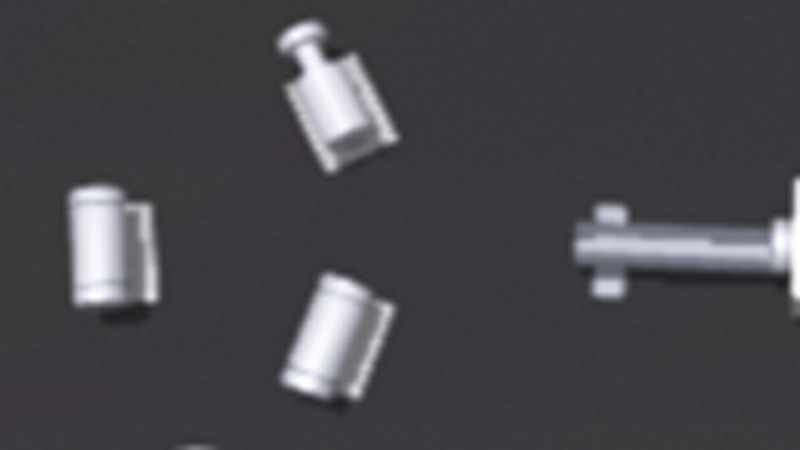

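Crops: the started tail stands about 15–20 mm out of the mouth. c1 and c2 are plain cylinders. The two cameras differ by about 5 mm in y, so I'll use the gripper hovering over c2 as the reference to calibrate both.

```bash
cat >> h.py <<'E'
def rot(deg):
    a=np.radians(deg); c,s=np.cos(a),np.sin(a)
    return np.array([[c,s,0],[s,-c,0],[0,0,-1.]])
E
python3 - <<'E'
import numpy as np
from h import *
from bench import r,eoat,kin,readout,cams
for n in("top","side"):
    P=cloud(dict(np.load(n+"0.npz"))).reshape(-1,3)
    f=P[(abs(P[:,2]-.073)<.02)&(P[:,1]<-.03)&(P[:,1]>-.075)&(abs(P[:,0]-.508)<.05)]
    e=f[(f[:,0]<.485)|(f[:,0]>.53)]
    rr=P[(abs(P[:,2]-.04)<.012)&(P[:,1]>.05)&(P[:,1]<.12)&(abs(P[:,0]-.513)<.012)]
    ct=P[(P[:,2]>.055)&(P[:,2]<.08)&(abs(P[:,0]-.508)<.008)&(P[:,1]>-.06)&(P[:,1]<0)]
    print(n,"frame y",np.percentile(e[:,1],[2,25,50,75,98]).round(4),"rail end",np.sort(rr[:,1])[-5:].round(4),"tail",np.sort(ct[:,1])[-5:].round(4))
for a in(-20,160):
    q=kin.solve_ik([.4525,.244,.2],rot(a)); print(a,None if q is None else np.round(q,0))
for p in([.511,.389,.2],[.511,.01,.2]):
  for a in ((5,-175) if p[1]>.3 else (-92.8,87.2)):
    q=kin.solve_ik(p,rot(a)); print(p,a,None if q is None else np.round(q,0))
E
```

```text
top frame y [-0.0732 -0.0638 -0.058  -0.0572 -0.0542] rail end [0.0852 0.0852 0.0852 0.0853 0.0853] tail [-0.0422 -0.0422 -0.0422 -0.0391 -0.0391]
side frame y [-0.0565 -0.0518 -0.0503 -0.0484 -0.0463] rail end [0.0912 0.0915 0.0917 0.0917 0.0926] tail [-0.0341 -0.034  -0.0335 -0.0321 -0.032 ]
-20 [ -60.   18.   33.  110.  -12.   56. -132.]
160 [  8.  27. -58. 105.  26.  63.  10.]
[0.511, 0.389, 0.2] 5 [  -7.   41.  -60.   86.   36.   74. -156.]
[0.511, 0.389, 0.2] -175 [-10.  38. -53.  87.  31.  71.  28.]
[0.511, 0.01, 0.2] -92.8 [ 37.  28. -61. 105.  27.  63. 144.]
[0.511, 0.01, 0.2] 87.2 [ 24.  21. -40. 106.  16.  59. -25.]
```

```bash
python3 - <<'E'
import numpy as np
from h import *
from bench import r,eoat,kin,readout,cams
t0=readout.get_obs()["t"]
r.goto([.4525,.244,.13],rot(160))
o=readout.get_obs(); print(t0,o["t"],o["ee_pos"],o["opening"],o["qpos"])
for n in("top","side"):
    c=cams.read_camera(n); np.savez(n+"1.npz",**c); cv2.imwrite(f"pics/{n}1.png",c["frame"])
    P=cloud(c).reshape(-1,3); Rt=np.array(o["tool_rot"]); L=(P-np.array(o["ee_pos"]))@Rt
    m=(np.abs(L[:,:2])<.08).all(1)&(P[:,2]>.1)&(P[:,2]<.19)
    L=L[m]
    for z in np.arange(-.06,.03,.01):
        q=L[abs(L[:,2]-z)<.005]
        if len(q): print(n,round(z,2),len(q),q.min(0).round(3),q.max(0).round(3))
E
python3 -c "
import cv2,numpy as np
a=cv2.imread('pics/side1.png')[130:380,180:480];b=cv2.imread('pics/top1.png')[140:260,160:340]
a=cv2.resize(a,(600,500)) ;cv2.imwrite('pics/s1c.png',a)"
```

```text
0.1 3.2667 [0.45299348 0.24323795 0.12988941] 0.9998777179683089 [  9.08115914  35.09354696 -61.78346585 109.0714194   36.51837922
  58.40653941   1.02832524]
side -0.06 38 [-0.007 -0.064 -0.06 ] [ 0.013  0.059 -0.055]
side -0.05 97 [-0.011 -0.049 -0.055] [ 0.011  0.06  -0.045]
side -0.04 127 [-0.012 -0.055 -0.045] [ 0.012  0.06  -0.035]
side -0.03 127 [-0.013 -0.045 -0.035] [ 0.011  0.06  -0.025]
side -0.02 93 [-0.011 -0.046 -0.025] [ 0.011  0.058 -0.015]
side -0.01 9 [-0.01  -0.041 -0.015] [ 0.004  0.052 -0.014]
```

View pics/s1c.png

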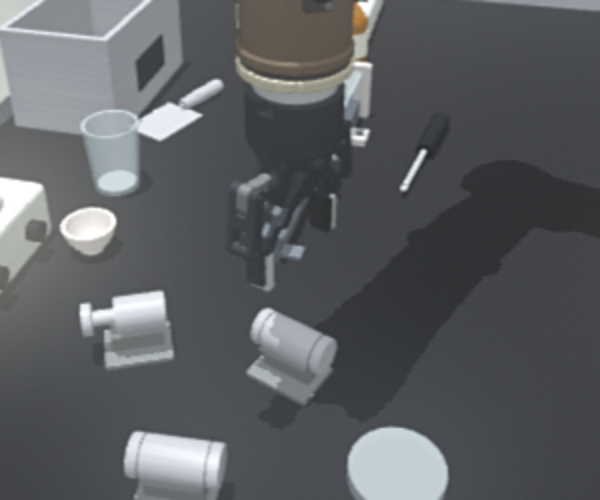

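Open fingertips sit 13 mm above the TCP, as specified. The side camera reads about +3 mm in y, so the mean of the two views is good. Grasping c2.

```bash
cat >> h.py <<'E'
def ax(y): return .5097+.048*y
MY=-.0515; TH=87.25
E
python3 - <<'E'
import numpy as np
from h import *
from bench import r,eoat,kin,readout,cams
def st(m):
    o=readout.get_obs(); print(m,round(o["t"],2),np.round(o["ee_pos"],4),round(o["opening"],3),np.round(o["force"],1),np.round(o["gripper_force"],1))
r.line_to([.4525,.2433,.024],velocity=.15); st("down")
eoat.grip(0,40); st("grip")
r.line_to([.4525,.2433,.11],velocity=.2); st("lift")
r.goto([ax(.012),.012,.10],rot(TH)); st("over")
c=cams.read_camera("side"); np.savez("side2.npz",**c); cv2.imwrite("pics/side2.png",cv2.resize(c["frame"][130:320,220:480],None,fx=2.8,fy=2.8))
P=cloud(c).reshape(-1,3)
m=(P[:,2]>.075)&(abs(P[:,0]-.51)<.03)&(abs(P[:,1]-.012)<.07)&(P[:,2]<.14)
print("extent y",np.percentile(P[m][:,1],[0,2,50,98,100]).round(4),P[m].min(0),P[m].max(0))
E
```

```text
down 4.22 [0.4527 0.2438 0.0246] 1.002 [0.1 0.9 0. ] 0.0
grip 4.76 [0.4527 0.2432 0.0245] 0.388 [-0.9 -2.4  5.7] 39.1
lift 5.34 [0.4524 0.2425 0.1092] 0.382 [ 0.  -0.  -2.2] 39.9
over 6.28 [0.5098 0.0136 0.0995] 0.385 [-0.4 -0.5 -1.6] 39.8
extent y [-0.0575 -0.0496  0.0277  0.0542  0.0556] [ 0.48069678 -0.05748837  0.07523175] [0.5395441  0.05564311 0.13987491]
```

View pics/side2.png

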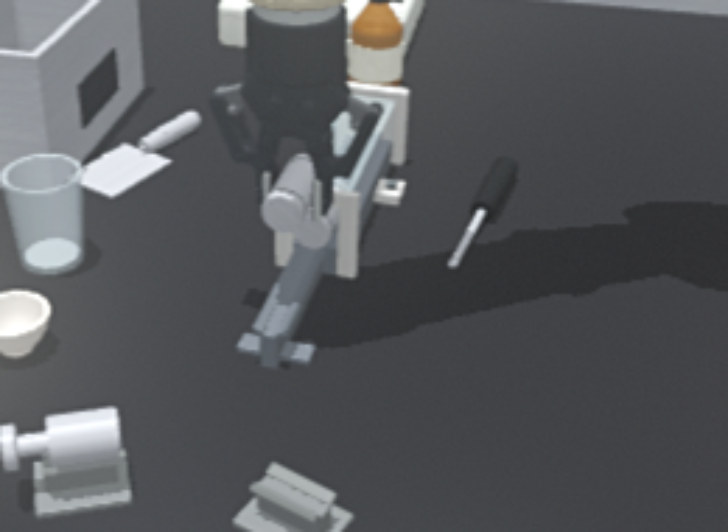

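Cartridge held along the rail, its axis aligned, with its front clear behind the started one's tail (~(312,230) in the crop). Laying it down and pushing.

```bash
cat >> h.py <<'E'
def st(m):
    from bench import readout
    o=readout.get_obs(); print(m,round(o["t"],2),np.round(o["ee_pos"],4),round(o["opening"],3),np.round(o["force"],1),np.round(o["gripper_force"],1)); return o
def place_push(end, tail):
    from bench import r,eoat,readout
    p=lambda y,z:[ax(y),y,z]
    r.line_to(p(.012,.031),velocity=.12); r.wait(.2); st("placed")
    eoat.grip(.75); st("released")
    r.line_to(p(.012,.11),velocity=.25)
    y0=tail+.011+.012
    eoat.grip(0)
    r.line_to(p(y0,.10),velocity=.2); r.line_to(p(y0,.043),velocity=.15); st("behind")
    r.line_to(p(end+.02,.043),velocity=.06); st("pushing")
    r.line_to(p(end,.043),velocity=.03); r.wait(.3); st("end")
E
python3 - <<'E'
from h import *
from bench import r,cams
place_push(MY+.011+.003,.0515)
y=MY+.03; r.line_to([ax(y),y,.043]); 
r.goto([.49,.2,.15],rot(130))
for n in("side","top"):
    c=cams.read_camera(n); np.savez(n+"3.npz",**c)
    P=cloud(c).reshape(-1,3)
    ct=P[(P[:,2]>.055)&(P[:,2]<.08)&(abs(P[:,0]-.508)<.008)&(P[:,1]>-.07)&(P[:,1]<.1)]
    print(n,"tail",np.sort(ct[:,1])[-6:].round(4))
    if n=="side": cv2.imwrite("pics/s3.png",cv2.resize(c["frame"][140:300,260:420],None,fx=3.6,fy=3.6,interpolation=cv2.INTER_CUBIC))
st("x")
E
```

```text
placed 7.26 [0.5105 0.0121 0.0313] 0.387 [ 0.2 -0.3 -2.4] 40.0
released 7.67 [0.5104 0.012  0.0311] 0.748 [ 0.2 -0.   0.2] 0.0
behind 9.76 [0.5134 0.0741 0.0433] 0.002 [-1.4  0.3  0.9] 0.0
pushing 11.44 [ 0.5084 -0.0177  0.0427] 0.002 [1.6 1.  0.2] 0.7
end 12.56 [ 0.5079 -0.0374  0.043 ] 0.001 [ 0.4  0.2 -0.9] 0.0
side tail [-0.0477 -0.0476 -0.0474 -0.0468 -0.046 ]
top tail [-0.064  -0.0577 -0.0518 -0.0517 -0.0516 -0.0516]
x 13.89 [0.4904 0.1974 0.1488] 0.0 [ 0.8 -0.8 -0.8] 0.0
```

View pics/s3.png

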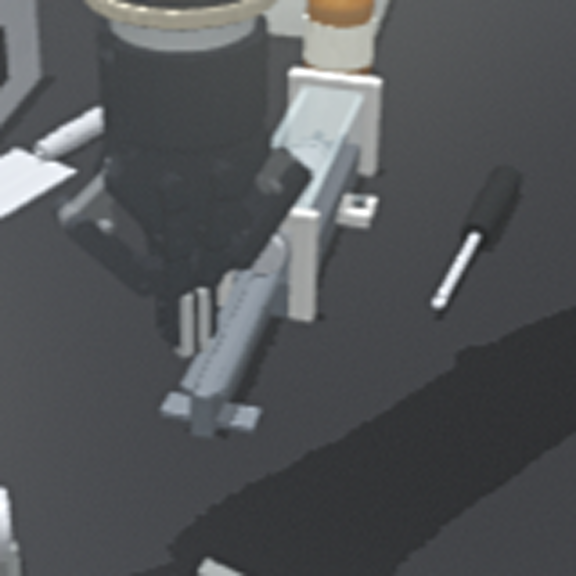

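The first is in, 1–4 mm proud. Fetching the second.

```bash
python3 - <<'E'
from h import *
from bench import r,eoat,cams,readout
eoat.grip(1)
r.goto([.5107,.3888,.12],rot(-174.8)); st("hover")
r.line_to([.5107,.3888,.024],velocity=.12); r.wait(.1)
eoat.grip(0,40); st("grip")
r.line_to([.5107,.3888,.12],velocity=.2)
r.goto([ax(.012),.012,.10],rot(TH)); r.wait(.1); st("over")
c=cams.read_camera("side"); P=cloud(c).reshape(-1,3); cv2.imwrite("pics/s4.png",c["frame"])
m=(P[:,2]>.075)&(abs(P[:,0]-.51)<.03)&(abs(P[:,1]-.012)<.07)&(P[:,2]<.14)
print(np.percentile(P[m][:,1],[98,100]))
tail=np.percentile(P[m][:,1],98)-.0027
if not .035<tail<.062 or readout.get_obs()["opening"]<.3: raise SystemExit("check")
place_push(MY+.011+.005,tail)
for k in range(8):
    y=MY+.011+.004-.001*k
    r.line_to([ax(y),y,.043],velocity=.02); r.wait(.1); f=st(k)["force"]
    if f[1]>8: break
y=MY+.03; r.line_to([ax(y),y,.043]); r.line_to([ax(y),y,.12],velocity=.25)
r.goto([.45,.25,.15],rot(160))
for n in("side","top"):
    c=cams.read_camera(n); np.savez(n+"5.npz",**c)
    P=cloud(c).reshape(-1,3)
    ct=P[(P[:,2]>.055)&(P[:,2]<.08)&(abs(P[:,0]-.508)<.008)&(P[:,1]>-.07)&(P[:,1]<.1)]
    print(n,"tail",np.sort(ct[:,1])[-6:].round(4))
    if n=="top": cv2.imwrite("pics/t5.png",cv2.resize(c["frame"][160:260,250:420],None,fx=4.6,fy=4.6,interpolation=cv2.INTER_CUBIC))
st("x")
E
```

```text
hover 15.47 [0.5107 0.3883 0.1197] 1.0 [ 0.3 -0.5  0.7] 0.0
grip 17.05 [0.5108 0.3887 0.0243] 0.382 [-0.1 -1.8  5.3] 39.5
over 19.19 [0.5105 0.0135 0.1   ] 0.387 [-0.4  0.9 -0.3] 39.7
[0.05363689 0.05543023]
placed 20.17 [0.5105 0.012  0.0314] 0.387 [-0.5  0.2 -0.3] 40.0
released 20.57 [0.5104 0.012  0.0311] 0.746 [0.4 0.2 0.3] 0.0
behind 22.67 [0.5133 0.0736 0.0432] 0.004 [1.3 0.4 0.8] 0.0
pushing 24.31 [ 0.5089 -0.0155  0.0429] -0.0 [1.1 2.3 1.4] 1.3
end 25.43 [ 0.5078 -0.0356  0.0429] 0.004 [ 0.6 -0.4  0.3] 0.0
0 25.77 [ 0.5079 -0.0365  0.043 ] 0.002 [-0.7  0.8  0.3] 0.2
1 26.12 [ 0.5079 -0.0372  0.043 ] 0.001 [ 0.2  3.  -0.4] 1.3
2 26.48 [ 0.5078 -0.0385  0.043 ] -0.005 [0.1 1.4 0.3] 1.2
3 26.82 [ 0.5078 -0.0396  0.043 ] -0.005 [-0.7  1.9 -0. ] 1.0
4 27.18 [ 0.5078 -0.0399  0.0431] -0.005 [0.5 5.  0.4] 0.2
5 27.52 [ 0.5078 -0.0398  0.0431] 0.002 [ 0.2  8.9 -1.3] 0.3
side tail []
top tail [-0.0672 -0.0671 -0.0671 -0.0642 -0.064 ]
x 29.45 [0.4508 0.2481 0.1494] -0.0 [-0.7 -0.4  0.2] 0.0
```

View pics/t5.png

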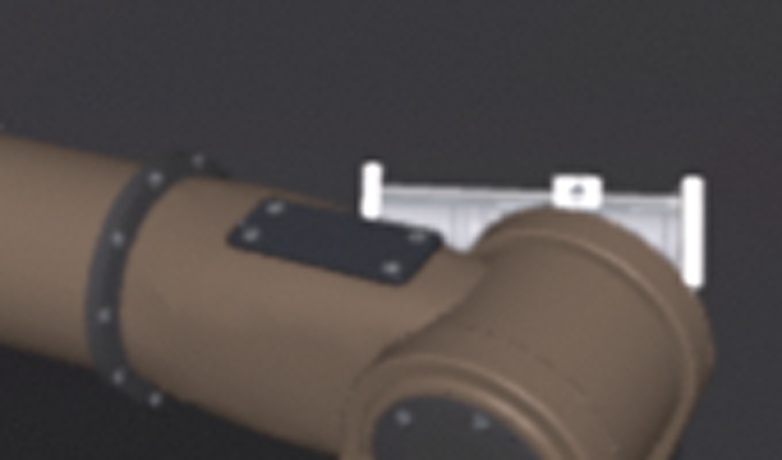

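The push met a firm stop at TCP y = −0.040, about 1 mm proud of the mouth as expected with all three home. The arm hides the tube here, so I'll clear it and take one last look.

```bash
python3 - <<'E'
from h import *
from bench import r,cams
r.goto([.30,.40,.25],rot(120))
for n in("side","top"):
    c=cams.read_camera(n); P=cloud(c).reshape(-1,3)
    ct=P[(P[:,2]>.055)&(P[:,2]<.08)&(abs(P[:,0]-.508)<.01)&(P[:,1]>-.07)&(P[:,1]<.1)]
    print(n,"tail",np.sort(ct[:,1])[-6:].round(4))
    cv2.imwrite(f"pics/{n}6.png",c["frame"])
    if n=="side": a=cv2.resize(c["frame"][130:330,200:420],None,fx=2.8,fy=2.8,interpolation=cv2.INTER_CUBIC); cv2.imwrite("pics/s6.png",a)
st("x")
E
```

```text
side tail [-0.0474 -0.0474 -0.0471 -0.047  -0.0468 -0.0467]
top tail [-0.0641 -0.064  -0.0609 -0.0609 -0.0548 -0.0547]
x 30.48 [0.3017 0.3984 0.249 ] -0.001 [ 0.4 -0.1 -0.5] 0.0
```

View pics/s6.png

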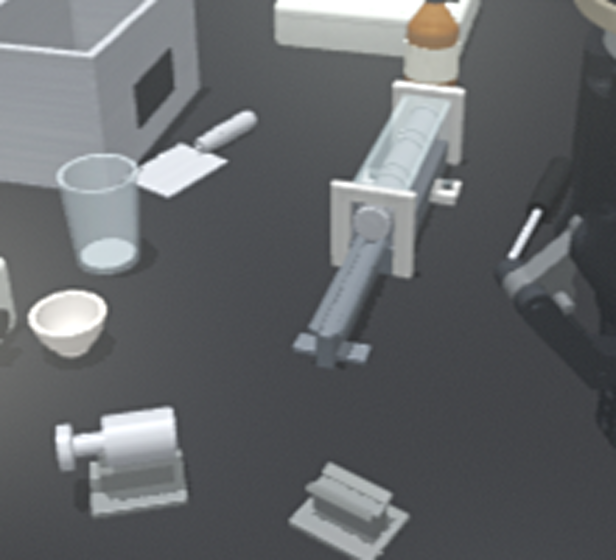

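The last end is flush in the mouth frame at (372,222), the tube is full, the plug is on its cradle and nothing else has moved.

```bash
python3 -c "
from bench import workorder
print(workorder.job_done())"
```

```text
the job is handed in; nothing more can be done
None
```

Both loose cartridges were fed in one at a time; the last picture shows the last one about flush with the mouth and the plug still on its cradle, and the job was handed in at about 30 s without a verdict being returned.

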